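# Slide the squat sample jar through the wash-up bay's swing gate

### The job

Three brown glass pieces stand in front of the small fenced wash-up bay. Slide the short, wide jar along the bench, upright and never lifted, in through the swing gate, far enough that the gate falls shut behind it. Leave the tall bottle, the narrow jar and the beaker inside the bay where they are.

Things in the scene. Friction and masses are not known exactly. Their poses are not given: they have to be found in the camera images.
- jar: The jar to move: squat round brown glass screw jar with a white cap, 52 mm in diameter, 60 mm tall, about 0.18 kg, standing upright on the bench. Origin at the centre of its underside, z up. It is round: its yaw means nothing.
- bay: Wash-up bay fixed on the bench: fence of 6 mm aluminium sheet, 60 mm high, open above; its floor is the bench (a thin black mat is only looks). Origin at bench level in the middle of the gateway, x straight in through it, y to the left going in, z up. Front fence at x = 0 with the 86 mm wide gateway from y = -43 to +43 mm; 10 mm posts, 70 mm high, at y = -48, +48.
- bay_middle (a point): Middle of the bay's floor, 110 mm inside the gateway (bay x = 0.110, y = 0), at bench level. Side fences stand at bay y = -120 and +120 mm, the back fence at x = 220 mm. Outside, the three brown pieces start at bay x = -120 to -260 mm, one near y = -80, one near y = +80 and, farthest out, one near y = 0, in any order.
- gate (a joint): The gate across the gateway: one grey plastic upright leaf 5 mm thick, 80 mm long, from 5 to 55 mm above the bench. 0 = shut; it grows (rad) as the leaf swings into the bay (1.57 = straight in, at most 1.75); it cannot swing outwards. A light spring always swings it shut in under a second: 0.02 N m when shut, 0.07 N m wide open, about 0.5 to 1.5 N at the leaf.
- gate_hinge (a point): Foot of the gate's upright hinge pin, at bay x = 0, y = +43 mm, at bench level. The leaf sweeps an arc of 82 mm about it, so it can shut behind the jar only once the jar's centre is more than 100 mm inside the gateway (bay x > 0.100, y near 0) and the fingers are out of its way.
- gate_edge (a point): Middle of the gate leaf's free end, 82 mm from the hinge pin and 30 mm above the bench.
- tall_bottle: Bystander: tall, slim brown glass bottle with a white cap, 40 mm in diameter, 100 mm tall. Origin at the centre of its underside. Leave it where it stands.
- narrow_jar: Bystander: narrow brown glass jar with a white cap, 32 mm in diameter, 60 mm tall. Origin at the centre of its underside. Leave it where it stands.
- beaker: Bystander: empty white plastic beaker, 56 mm in diameter, 70 mm tall, loose inside the bay in its back corner on the hinge side (near bay x = 0.178, y = 0.075), beyond the leaf's swing. Origin at the centre of its underside. Leave it where it stands.
There are look-alikes about, which are no part of the job. Leave any black, purple or yellow look-alike of the jar alone.

How it is judged:
By the outcome, as a careful person would: the job done as asked, in the order asked, and still so for the second after the job is handed in, with the robot touching nothing.
It also fails if it takes over 35 s, if anything falls off the work surface, if the arm or the gripper's body presses on something with over 40 N, if the wrist force passes 120 N, or if a joint passes its speed limit or range.

### The arm

A 6-joint arm with a two-finger parallel gripper is mounted at the origin on the work surface. World frame = base frame: x ahead of the robot, y to its left, z up, the work surface at z = 0. Lengths are in m, angles in rad, forces in N, time in s.
With the tool pointing down it reaches from about 0.275 to 0.775 m from the base axis. Payload 14.6 kg.
Tool frame: the origin (TCP) lies midway between the tips of the shut fingers; the grasp point (between the pads) lies 19 mm behind it; z points along the fingers, y is the direction in which the jaws open and shut (so a half turn about z gives the same grasp; the last joint's range is limited). The gripper opens to 85 mm and grips with 20 to 120 N. Pads are 22 mm wide; open, the fingers measure 114 mm over their backs; the gripper's body (76 mm by 85 mm) begins 54 mm behind the grasp point. The pads swing forward as they close: fully open they stand 13 mm farther back than shut.
Start: joints at [1.092, 0.263, -0.048, 1.259, 0, 1.415], TCP at [0.167, 0.498, 0.2] pointing down, gripper open.
Joint ranges: [-2.65, 2.65], [-0.89, 1.7], [-1.18, 1.37], [-2.13, 2.11], [-1.35, 1.29], [-3.14, 3.14]. Speed limits (rad/s): [1.89, 1.89, 2.57, 2.79, 3.14, 3.14].

### API

Orientations are given as a rotation vector (axis times angle).
In Python, from cell import * gives the robot as it stands. The module is installed in compiled form; this text tells all that it offers.
- The arm moves only by the tool servo_tool, never from a script. Its argument "steps" is a list of rows, each a list of 3 entries, a list of its own where there are three numbers: the shift along the tool's x, y, z normalised to -1 to 1, where 1 is 200 mm, then the turn, a rotation vector about the tool's x, y, z normalised to -1 to 1, where 1 is 60 degrees, then the finger opening in mm, from 0 to 85.4. A call has 1 to 20 rows; each row shifts and turns the commanded pose from where the row before left it, along the tool's axes as they then stand; what a row does not reach is not made up. A row lasts 1/10 s, in which the tool goes at most 50 mm and 8.59 degrees, less where a joint would pass 70% of its speed; a pose out of reach is approached as far as the arm can. A call with a number of a shift or a turn outside -1 to 1 is refused whole. A call with a gripper value outside its range is refused whole. The fingers move at their own pace and stop on an object; "grip_force" is the grip in N (left out, the last holds). Time passes only in rows, so rows that do not move let the fingers close. It gives the time, the measured TCP pose, the force and the opening at its end, in the units of the state.
- get_obs(): the state, without advancing time (a new reading comes with each control period).
- read_camera(name): name is "side" or "top"; returns the picture (400x640x3 uint8, red, green, blue); there is no depth.
- get_calibration(name): a dict with "fx", "fy", "cx", "cy" (pixels), "world_from_camera" (4x4, takes a point from camera to world coordinates). Camera axes: x right, y up, looking along -z (the intrinsics and any distortion apply to the point x, -y, -z); pixel columns grow to the right and rows downward; lengths in m; the calibration is good to about 2 mm. A picture is of the moment at which its call begins. get_calibration takes no time and is no camera call.
- hand_in(): hands the job in, once; it reports no verdict.
Trained networks look in the newest picture that a camera, given by its name, has taken for a name from the list of things; names that differ only in an ending like _2 or _b are one class to them, and where a whole thing is asked for, a point or a joint stands for the part that bears it (a point fixed in the world has none). Each returns a list of dicts, best first, with "confidence" (0 to 1); they miss things now and then, are a little off and sometimes report something else, mostly with a low value. They report only what shows in the picture. A call takes as long as a camera call. They do not tell look-alikes from the thing itself.
- cut_out(camera, query): "region" (400x640 bool, what is visible of it) and "pixel" ([column, row] in pixels, amid what is visible of it).
The state is a dict: "t": time; "q": joint angles; "joint_vel": joint speeds; "joint_torque": joint torques, N m; "eef_pos": TCP position; "eef_rot": TCP orientation; "force": force on the tool from outside, world axes, zero at the start; "torque": the same for the moment, N m; "finger_gap": finger opening in m.
Only numpy, scipy, OpenCV 4.12 (cv2) and the standard library are available. Lean on these libraries where they do the work, as an engineer would, in place of code of your own. Each camera call takes 0.05 s, during which the arm holds its last target.

## Working session

There is one attempt and no reset: what is moved stays moved. The work goes in short steps, Python scripts to look and compute and a tool call to move; the robot and the scene stay as the last step left them, time stands still between calls to the robot, and variables do not carry over. Pictures are saved under pics/ and viewed, and the job is handed in when it is done.

Besides the shell and the picture viewer there is one more tool, called after ">>>" in YAML: its name, and indented under it one key for each argument. servo_tool: Moves the arm, as the interface text tells. Scaled input: -1 to 1 covers 200 mm each way for a shift and 60 degrees each way for a turn. Its arguments: {"type":"object","properties":{"steps":{"type":"array"},"grip_force":{"type":"number"}},"required":["steps"]}

```bash
mkdir -p pics
cat > h.py <<'E'
from cell import *
import numpy as np, cv2
def snap(c,fn,crop=None,s=1):
    im=read_camera(c)
    save(im,fn,crop,s); return im
def save(im,fn,crop=None,s=1):
    o=im
    if crop: o=o[crop[2]:crop[3],crop[0]:crop[1]]
    o=cv2.resize(o,None,fx=s,fy=s,interpolation=cv2.INTER_CUBIC) if s!=1 else o
    cv2.imwrite('pics/'+fn,cv2.cvtColor(o,cv2.COLOR_RGB2BGR))
def px2w(c,px,z=0):
    K=get_calibration(c); T=np.array(K['world_from_camera'])
    d=np.array([(px[0]-K['cx'])/K['fx'],-(px[1]-K['cy'])/K['fy'],-1.])
    d=T[:3,:3]@d; o=T[:3,3]
    return o+d*(z-o[2])/d[2]
def w2px(c,p):
    K=get_calibration(c); T=np.linalg.inv(np.array(K['world_from_camera']))
    q=T[:3,:3]@np.array(p)+T[:3,3]
    return np.array([K['cx']+K['fx']*q[0]/-q[2],K['cy']+K['fy']*-q[1]/-q[2]])
E
python3 - <<'E'
from h import *
snap('top','t0.png'); snap('side','s0.png')
o=get_obs(); print(o['eef_pos'],o['eef_rot'],o['t'],o['finger_gap'])
for c in('top','side'):
    k=get_calibration(c);print(c,{a:(np.round(b,3)) for a,b in k.items()})
E
```

```text
[0.1669114  0.4974649  0.19986109] [-5.06374533e-01 -3.10020801e+00  1.47670414e-03] 0.1 0.08543281522287821
top {'fx': np.float64(365.84), 'fy': np.float64(365.84), 'cx': np.float64(318.606), 'cy': np.float64(198.797), 'world_from_camera': array([[ 0.028,  0.997, -0.079,  0.535],
       [-1.   ,  0.027, -0.01 ,  0.014],
       [-0.008,  0.079,  0.997,  0.869],
       [ 0.   ,  0.   ,  0.   ,  1.   ]])}
side {'fx': np.float64(432.818), 'fy': np.float64(432.818), 'cx': np.float64(320.46), 'cy': np.float64(194.688), 'world_from_camera': array([[ 0.838,  0.323, -0.44 ,  0.197],
       [-0.546,  0.495, -0.676, -0.527],
       [ 0.   ,  0.806,  0.591,  0.553],
       [ 0.   ,  0.   ,  0.   ,  1.   ]])}
```

View pics/t0.png

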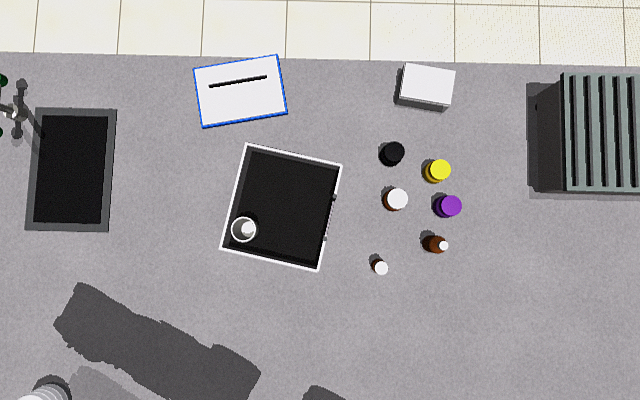

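View pics/s0.png

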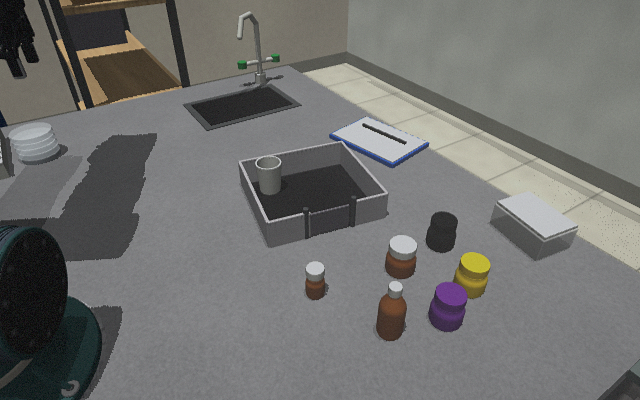

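Run:
```python
from h import *
im=snap('top','t1.png',(210,480,130,290),2.9)
sd=snap('side','s1.png',(230,510,130,350),2.8)
for c in('top','side'):
  for q in('jar','tall_bottle','narrow_jar','beaker','gate','bay'):
    for r in cut_out(c,q)[:4]:
        m=r['region']; ys,xs=np.where(m); print(c,q,round(r['confidence'],2),np.round(r['pixel']),(xs.min(),xs.max(),ys.min(),ys.max()) if len(xs) else None)
        if c=='top':print('   z=.06',px2w(c,r['pixel'],.06).round(3))
# corners of fence top z=.06, from image
for p in((247,143),(342,164),(318,271),(220,249)): print(p,px2w('top',p,.06).round(3))
for p in((334,197),(325,238)): print(p,px2w('top',p,.07).round(3))
```

```text
top jar 0.86 [389. 155.] (np.int64(380), np.int64(404), np.int64(142), np.int64(165))
   z=.06 [ 0.7   -0.132  0.06 ]
top jar 0.82 [397. 197.] (np.int64(382), np.int64(407), np.int64(188), np.int64(210))
   z=.06 [ 0.606 -0.151  0.06 ]
top jar 0.81 [437. 171.] (np.int64(423), np.int64(450), np.int64(159), np.int64(183))
   z=.06 [ 0.667 -0.241  0.06 ]
top jar 0.62 [444. 206.] (np.int64(433), np.int64(461), np.int64(195), np.int64(216))
   z=.06 [ 0.591 -0.255  0.06 ]
top tall_bottle 0.9 [435. 246.] (np.int64(422), np.int64(447), np.int64(235), np.int64(253))
   z=.06 [ 0.503 -0.235  0.06 ]
top narrow_jar 0.48 [379. 269.] (np.int64(371), np.int64(387), np.int64(258), np.int64(274))
   z=.06 [ 0.448 -0.114  0.06 ]
top beaker 0.62 [285. 206.] (np.int64(219), np.int64(342), np.int64(143), np.int64(271))
   z=.06 [0.582 0.096 0.06 ]
top beaker 0.57 [246. 225.] (np.int64(231), np.int64(258), np.int64(216), np.int64(241))
   z=.06 [0.535 0.181 0.06 ]
top gate 0.57 [331. 208.] (np.int64(324), np.int64(333), np.int64(202), np.int64(235))
   z=.06 [ 0.58  -0.006  0.06 ]
top bay 0.93 [282. 201.
[... 383 characters left out ...]
nt64(377), np.int64(406), np.int64(282), np.int64(339))
side tall_bottle 0.97 [393. 316.] (np.int64(376), np.int64(406), np.int64(280), np.int64(340))
side narrow_jar 0.7 [314. 279.] (np.int64(304), np.int64(324), np.int64(261), np.int64(300))
side beaker 0.95 [270. 172.] (np.int64(255), np.int64(280), np.int64(156), np.int64(194))
side gate 0.77 [328. 218.] (np.int64(309), np.int64(349), np.int64(205), np.int64(234))
side bay 0.96 [316. 196.] (np.int64(238), np.int64(387), np.int64(141), np.int64(247))
(247, 143) [0.72  0.187 0.06 ]
(342, 164) [ 0.678 -0.028  0.06 ]
(318, 271) [0.44  0.019 0.06 ]
(220, 249) [0.482 0.236 0.06 ]
(334, 197) [ 0.603 -0.012  0.07 ]
(325, 238) [0.513 0.006 0.07 ]
```

View pics/t1.png

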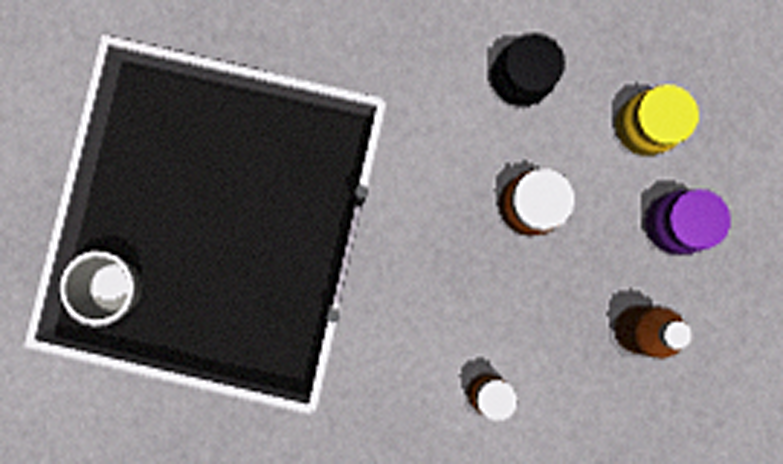

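View pics/s1.png

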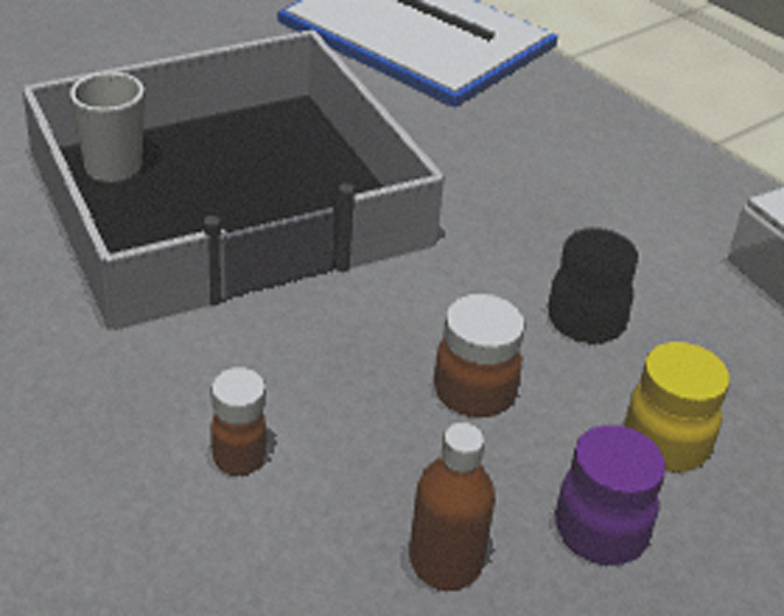

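```bash
cat > m.py <<'E'
from h import *
def bay(im):
    b=im[130:290,210:350].min(2)>200
    n,l,st,c=cv2.connectedComponentsWithStats(b.astype(np.uint8))
    i=1+np.argmax(st[1:,4]); 
    ys,xs=np.where(l==i); P=np.array([px2w('top',(x+210,y+130),.06)[:2] for x,y in zip(xs,ys)],np.float32)
    r=cv2.minAreaRect(P*1000); return r,cv2.boxPoints(r)
def cap(c,box,z,thr=180,chan=None):
    im=read_camera(c) if isinstance(c,str) else c
E
python3 - <<'E'
from m import *
im=read_camera('top'); r,b=bay(im); print(r,b.round())
def blob(im,c,x0,x1,y0,y1,z,f):
    w=f(im[y0:y1,x0:x1].astype(int)); ys,xs=np.where(w)
    p=(xs.mean()+x0,ys.mean()+y0); print(c,len(xs),np.round(p,1),px2w(c,p,z).round(4),'w',xs.max()-xs.min()+1,ys.max()-ys.min()+1)
f=lambda a:a.min(2)>150
sd=read_camera('side')
blob(im,'top',380,412,183,215,.06,lambda a:a.min(2)>200)
blob(im,'top',430,455,235,255,.10,lambda a:a.min(2)>200)
blob(im,'top',368,392,256,280,.06,lambda a:a.min(2)>200)
blob(sd,'side',382,420,232,262,.06,lambda a:a.min(2)>185)
print(sd[245,402],sd[258,402],sd[230,380])
for p in((.559,-.0015,0),(.604,-.15,.06)): print(w2px('top',p),w2px('side',p))
E
```

```text
((580.0609130859375, 104.98287963867188), (226.2798309326172, 246.793701171875), 78.61858367919922) [[437.  18.]
 [679. -30.]
 [723. 192.]
 [481. 240.]]
top 328 [397.4 198.1] [ 0.6049 -0.1525  0.06  ] w 20 21
top 65 [443.4 245.1] [ 0.506  -0.2411  0.1   ] w 9 9
top 144 [381.1 267.6] [ 0.4516 -0.1187  0.06  ] w 13 14
side 376 [402.9 243.7] [ 0.6045 -0.1548  0.06  ] w 27 18
[193 195 198] [106 108 105] [132 133 134]
[328.22707696 217.70065164] [328.63469319 230.17882571]
[396.25763505 198.51347444] [400.7592738  242.20805436]
```

Candidates in the top view: white-capped wide brown jar (397,198); look-alikes black (392,153), yellow (438,171) and purple (448,206); narrow jar (381,268); tall bottle (443,245). The crop confirms the wide brown jar at (397,198). Both cameras agree on its position to about 2 mm, and the fitted bay measures 226 x 247 mm, as it should.

>>> servo_tool:
  steps:
    - [[0, 0, 0], [0, 0, -0.119], 85]
    - [[-0.14, -0.14, 0], [0, 0, 0], 85]
    - [[-0.14, -0.14, 0], [0, 0, 0], 85]
    - [[-0.14, -0.14, 0], [0, 0, 0], 85]
    - [[-0.14, -0.14, 0], [0, 0, 0], 85]
    - [[-0.14, -0.14, 0], [0, 0, 0], 85]
    - [[-0.14, -0.14, 0], [0, 0, 0], 85]
    - [[-0.14, -0.14, 0], [0, 0, 0], 85]
    - [[-0.14, -0.14, 0], [0, 0, 0], 85]
    - [[-0.14, -0.14, 0], [0, 0, 0], 85]
    - [[-0.14, -0.14, 0], [0, 0, 0], 85]
    - [[-0.14, -0.14, 0], [0, 0, 0], 85]
    - [[-0.14, -0.14, 0], [0, 0, 0], 85]
    - [[-0.14, -0.14, 0], [0, 0, 0], 85]
    - [[-0.14, -0.14, 0], [0, 0, 0], 85]
    - [[-0.14, -0.14, 0], [0, 0, 0], 85]
    - [[-0.14, -0.14, 0], [0, 0, 0], 85]
    - [[-0.14, -0.14, 0], [0, 0, 0], 85]
    - [[-0.14, -0.14, 0], [0, 0, 0], 85]
    - [[0, 0, 0], [0, 0, 0], 85]
  grip_force: 20

```text
t: 2.9
eef_pos: [0.5632, -0.0996, 0.1993]
eef_rot: [-0.317, -3.125, 0.001]
force: [-0.2, -0.7, -0.6]
finger_gap: 0.0847
```

```bash
cat >> m.py <<'E'
O=np.array([.5584,-.0028]);X=np.array([.1973,.9803]);Y=np.array([-.9803,.1973])
def tob(p): d=np.array(p)[:2]-O; return np.round([d@X,d@Y],4)
def st():
    from scipy.spatial.transform import Rotation as R
    o=get_obs(); M=R.from_rotvec(o['eef_rot']).as_matrix()
    print('t',round(o['t'],2),'bay',tob(o['eef_pos']),'z',round(o['eef_pos'][2],4),'yang',np.degrees(np.arctan2(M[1,1],M[0,1])).round(2),'F',np.round(o['force'],1),'gap',round(o['finger_gap'],4),'zax',M[:,2].round(3))
E
python3 -c "
from m import *
st()"
```

```text
t 2.9 bay [-0.0939 -0.0238] z 0.1993 yang 78.42 F [-0.2 -0.7 -0.6] gap 0.0847 zax [-0.    -0.001 -1.   ]
```

>>> servo_tool:
  steps:
    - [[-0.129, -0.11, 0], [0, 0, 0], 85]
    - [[-0.129, -0.11, 0], [0, 0, 0], 85]
    - [[0, 0, 0.1], [0, 0, 0], 85]
    - [[0, 0, 0.2], [0, 0, 0], 85]
    - [[0, 0, 0.1], [0, 0, 0], 85]
    - [[0, 0, 0], [0, 0, 0], 85]

```text
t: 3.5
eef_pos: [0.6015, -0.1484, 0.1178]
eef_rot: [-0.312, -3.122, -0.002]
force: [-0.4, -0.4, -0.0]
finger_gap: 0.0853
```

```bash
python3 -c "
from m import *
st(); snap('side','s2.png',(230,510,100,350),2.2)"
```

```text
t 3.5 bay [-0.1342 -0.071 ] z 0.1178 yang 78.6 F [-0.4 -0.4 -0. ] gap 0.0853 zax [-0.004  0.002 -1.   ]
```

View pics/s2.png

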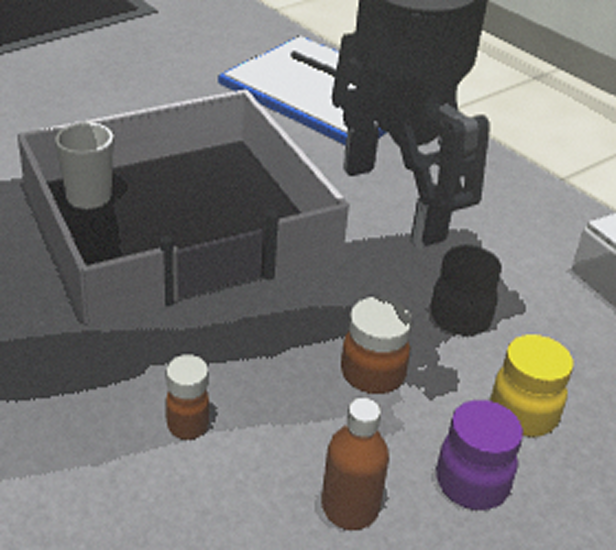

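>>> servo_tool:
  steps:
    - [[0, 0, 0.1], [0, 0, 0], 85]
    - [[0, 0, 0.1], [0, 0, 0], 85]
    - [[0, 0, 0], [0, 0, 0], 85]
    - [[0, 0, 0], [0, 0, 0], 85]

```text
t: 3.95
eef_pos: [0.6038, -0.1494, 0.0819]
eef_rot: [0.312, 3.125, -0.001]
force: [0.2, 0.7, -0.0]
finger_gap: 0.0855
```

```bash
python3 -c "
from m import *
st(); snap('side','s3.png',(230,510,100,350),2.2);p=get_obs()['eef_pos'];print((w2px('side',p)-[230,100])*2.2, w2px('top',p)); snap('top','t3.png',(330,480,130,290),3.6)"
```

```text
t 3.95 bay [-0.1348 -0.0734] z 0.0819 yang 78.59 F [ 0.2  0.7 -0. ] gap 0.0855 zax [ 0.001 -0.    -1.   ]
[378.56438644 290.58796856] [398.14052517 197.66523954]
```

View pics/s3.png

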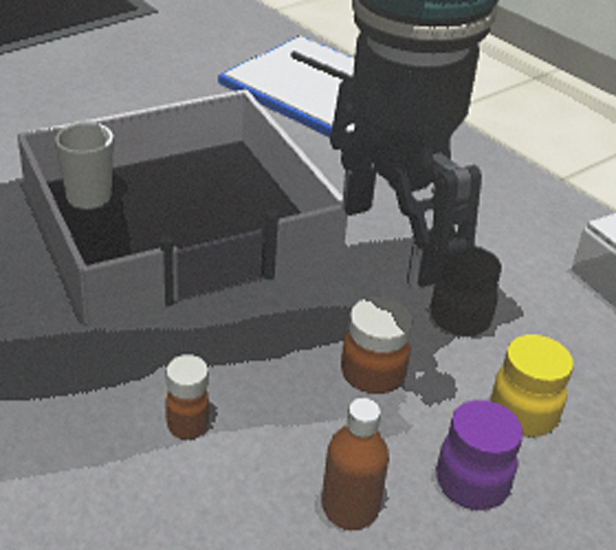

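```bash
python3 -c "
from m import *
p=get_obs()['eef_pos']
for s in (.0427,-.0427):
  q=np.r_[p[:2]+s*X,.095]; print((w2px('side',q)-[230,100])*2.2,(w2px('top',q)-[330,130])*3.6)
print((w2px('side',[.605,-.153,.06])-[230,100])*2.2)"
```

```text
[352.35087484 244.20509325] [179.08262942 225.57181044]
[411.5706622  313.94812406] [321.14568411 257.95399951]
[379.31196644 314.61652208]
```

View pics/t3.png

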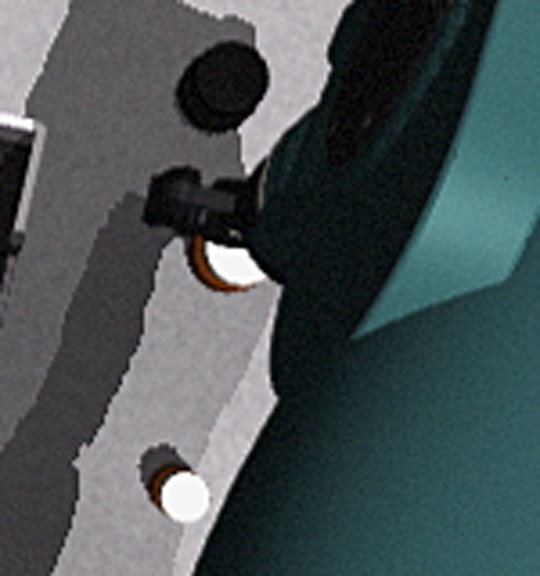

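```bash
python3 -c "
from m import *
for z in (.09,.1,.11,.12,.13,.14):
  print(z,px2w('side',(392.3,195),z)[:2].round(3),px2w('top',(377.8,186.9),z)[:2].round(3), 'back', px2w('side',(425,227.5),z)[:2].round(3))
p=get_obs()['eef_pos'];print(p,p[:2]+.0427*X,p[:2]-.0427*X)
snap('side','s4.png',(350,470,90,270),4)"
```

```text
0.09 [ 0.651 -0.07 ] [ 0.625 -0.104] back [ 0.636 -0.168]
0.1 [ 0.641 -0.079] [ 0.624 -0.103] back [ 0.627 -0.176]
0.11 [ 0.631 -0.089] [ 0.623 -0.101] back [ 0.617 -0.183]
0.12 [ 0.621 -0.099] [ 0.622 -0.1  ] back [ 0.608 -0.191]
0.13 [ 0.612 -0.109] [ 0.621 -0.098] back [ 0.599 -0.199]
0.14 [ 0.602 -0.119] [ 0.619 -0.097] back [ 0.589 -0.207]
[ 0.6040955  -0.14963248  0.08209475] [ 0.61252021 -0.10777367] [ 0.59567079 -0.19149129]
```

View pics/s4.png

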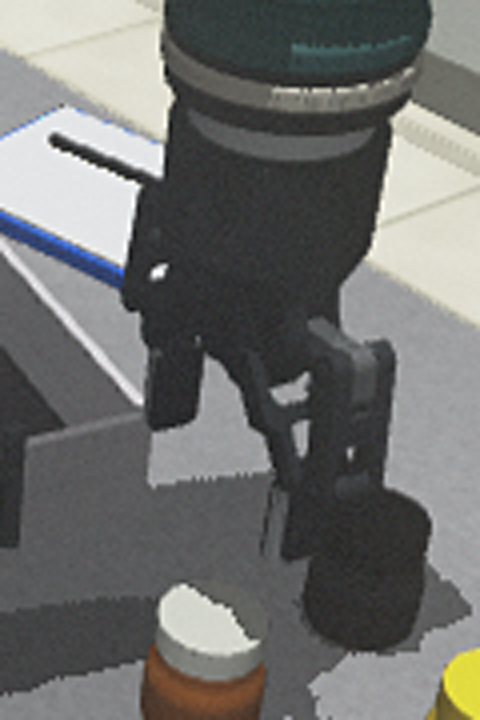

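Where the fingertips appear doesn't match the projected TCP, so I'll shut the fingers in the air to check the TCP against both cameras.

>>> servo_tool:
  steps:
    - [[0, 0, -0.1], [0, 0, 0], 0]
    - [[0, 0, 0], [0, 0, 0], 0]
    - [[0, 0, 0], [0, 0, 0], 0]
    - [[0, 0, 0], [0, 0, 0], 0]
    - [[0, 0, 0], [0, 0, 0], 0]
    - [[0, 0, 0], [0, 0, 0], 0]
    - [[0, 0, 0], [0, 0, 0], 0]

```text
t: 4.8
eef_pos: [0.6031, -0.1494, 0.1]
eef_rot: [-0.312, -3.126, -0.0]
force: [0.1, -0.3, -0.7]
finger_gap: 0.0003
```

```bash
python3 -c "
from m import *
st(); im=snap('side','s5.png',(350,470,90,270),4)
p=get_obs()['eef_pos'];a=(w2px('side',p)-[350,90])*4;print(a)
o=cv2.resize(im[90:270,350:470],None,fx=4,fy=4); cv2.circle(o,tuple(int(v) for v in a),5,(255,0,0),2)
for px in[(.605,-.153,0),(.605,-.153,.06)]:
  b=(w2px('side',px)-[350,90])*4; cv2.circle(o,tuple(int(v) for v in b),4,(0,255,0),2)
o=cv2.resize(o,None,fx=.8,fy=.8);save(o,'s5b.png')"
```

```text
t 4.8 bay [-0.1348 -0.0727] z 0.1 yang 78.59 F [ 0.1 -0.3 -0.7] gap 0.0003 zax [-0.  0. -1.]
[211.233873   535.36941484]
```

View pics/s5b.png

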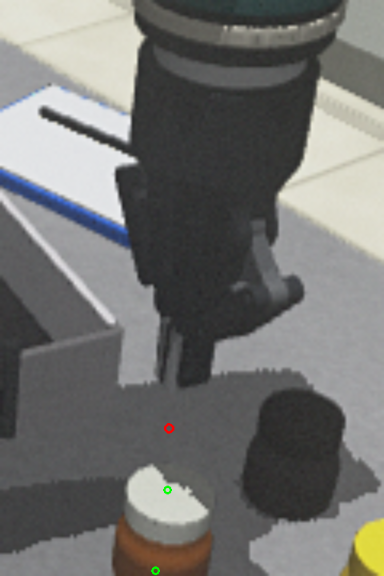

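```bash
python3 -c "
from m import *
im=snap('top','t5.png')
p=get_obs()['eef_pos'];o=cv2.resize(im[100:300,320:480],None,fx=3.5,fy=3.5)
for q in (p,[.605,-.153,.06],p+[0,0,.03]): cv2.circle(o,tuple(int(v) for v in (w2px('top',q)-[320,100])*3.5),4,(255,0,0),1)
o=np.clip(o.astype(float)*1.8,0,255).astype(np.uint8); save(o[:590],'t5b.png')"
```

```text
(no output)
```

View pics/t5b.png

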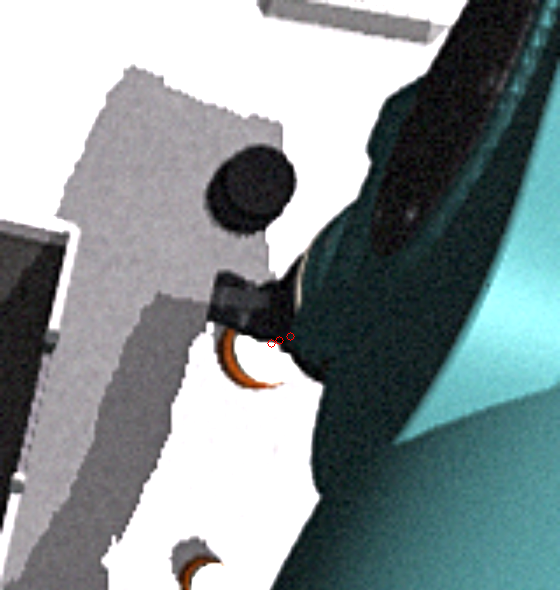

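View pics/t5.png

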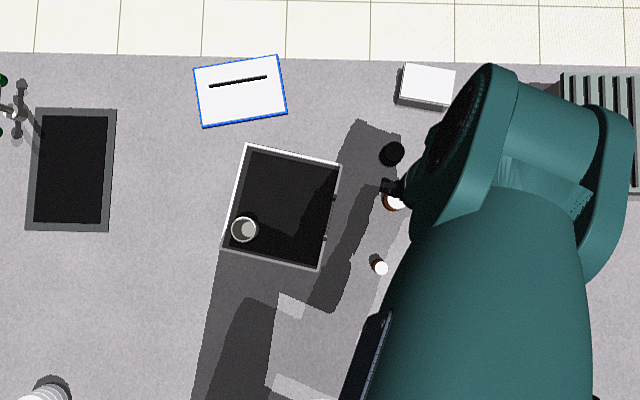

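```bash
python3 -c "
from m import *
for z in (.09,.1,.11,.12,.13,.14): print(z,px2w('side',(407.8,209.7),z)[:2].round(4))
# consistency of calibrations: black/yellow/purple jar & beaker & narrow tops
print(get_calibration('side').keys())
for p,q in (((381.1,267.6),None),): print(w2px('side',px2w('top',p,.06)))
for P in ((.72,.1906),(.679,-.030),(.437,.018),(.481,.240)):
  a=[.723,.192,.06] if P[0]==.72 else [*P,.06]; print(a,w2px('side',a))
"
```

```text
0.09 [ 0.645  -0.1171]
0.1 [ 0.6353 -0.1259]
0.11 [ 0.6257 -0.1348]
0.12 [ 0.616  -0.1436]
0.13 [ 0.6063 -0.1525]
0.14 [ 0.5967 -0.1613]
dict_keys(['fx', 'fy', 'cx', 'cy', 'world_from_camera'])
[314.0751219  266.82625244]
[0.723, 0.192, 0.06] [340.91070859 139.73405679]
[0.679, -0.03, 0.06] [388.47987249 192.64471322]
[0.437, 0.018, 0.06] [265.66115562 223.14803432]
[0.481, 0.24, 0.06] [236.56654176 160.52093469]
```

```bash
python3 -c "
from m import *
im=read_camera('side')
o=im[170:260,370:450].astype(float)
o=np.clip((o-20)*2.2,0,255).astype(np.uint8); save(o,'s6.png',None,6.5)"
```

```text
(no output)
```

View pics/s6.png

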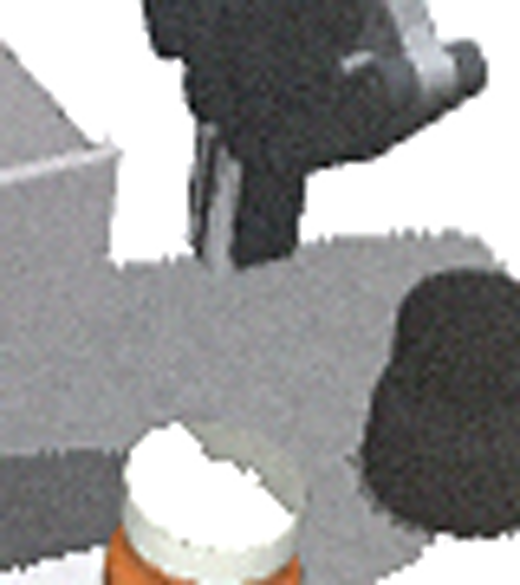

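>>> servo_tool:
  steps:
    - [[0, 0, 0], [0, 0, 0], 85]
    - [[0, 0, 0], [0, 0, 0], 85]
    - [[0, 0, 0], [0, 0, 0], 85]
    - [[0, 0, 0], [0, 0, 0], 85]
    - [[0, 0, 0], [0, 0, 0], 85]
    - [[-0.01, -0.015, 0], [0, 0, 0], 85]
    - [[0, 0, 0.1], [0, 0, 0], 85]
    - [[0, 0, 0.15], [0, 0, 0], 85]
    - [[0, 0, 0.1], [0, 0, 0], 85]
    - [[0, 0, 0], [0, 0, 0], 85]
    - [[0, 0, 0], [0, 0, 0], 85]

```text
t: 6.05
eef_pos: [0.6048, -0.1529, 0.0308]
eef_rot: [-0.312, -3.126, -0.0]
force: [-0.6, 1.0, -0.8]
finger_gap: 0.0852
```

```bash
python3 -c "
from m import *
st(); im=read_camera('side')
o=im[150:290,340:470].astype(float)
o=np.clip((o-10)*1.6,0,255).astype(np.uint8); save(o,'s7.png',None,4.2)
p=get_obs()['eef_pos']; print((w2px('side',p)-[340,150])*4.2)"
```

```text
t 6.05 bay [-0.138  -0.0751] z 0.0308 yang 78.58 F [-0.6  1.  -0.8] gap 0.0852 zax [-0.  0. -1.]
[254.7497854  442.59732087]
```

View pics/s7.png

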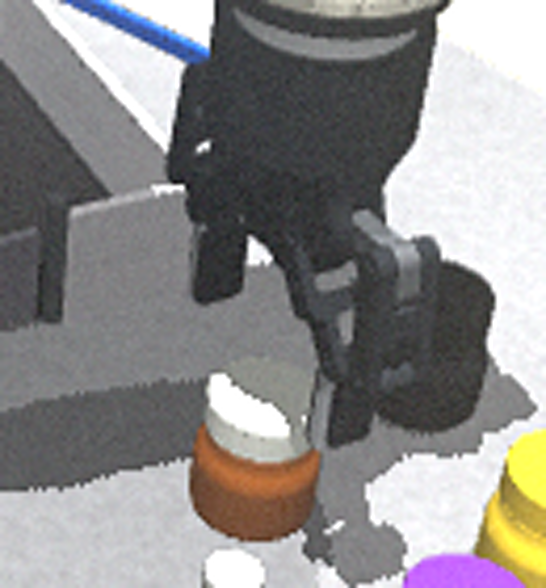

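```bash
python3 -c "
from m import *
from scipy.optimize import least_squares
obs=np.array([[392.4,221.4],[422,255.5]])
def f(v,s=None):
  c=O+v[0]*X+v[1]*Y; sep=v[3]
  return np.r_[w2px('side',np.r_[c+sep/2*X,v[2]])-obs[0],w2px('side',np.r_[c-sep/2*X,v[2]])-obs[1]]
r=least_squares(f,[-.138,-.075,.045,.1]);print(r.x,r.fun)
for z in(.03,.044,.055,.065,.075):
  print(z,[tob(px2w('side',p,z)) for p in obs])
"
```

```text
[ 0.71462201 -0.71500585 -0.85129085  0.26846445] [ 0.38222092 -0.31794839 -0.34716754  0.28878943]
0.03 [array([-0.0516, -0.1082]), array([-0.1507, -0.1102])]
0.044 [array([-0.0659, -0.0986]), array([-0.1624, -0.1006])]
0.055 [array([-0.0771, -0.0911]), array([-0.1715, -0.093 ])]
0.065 [array([-0.0873, -0.0842]), array([-0.1798, -0.0861])]
0.075 [array([-0.0975, -0.0774]), array([-0.1881, -0.0792])]
```

>>> servo_tool:
  steps:
    - [[0, 0, 0.05], [0, 0, 0], 85]
    - [[0, 0, 0.05], [0, 0, 0], 85]
    - [[0, 0, 0], [0, 0, 0], 85]
    - [[0, 0, 0], [0, 0, 0], 85]

```text
t: 6.5
eef_pos: [0.6044, -0.1526, 0.0101]
eef_rot: [-0.312, -3.126, -0.0]
force: [-0.5, -0.3, 0.3]
finger_gap: 0.085
```

```bash
python3 -c "
from m import *
st(); im=read_camera('side')
o=im[150:290,340:470].astype(float)
o=np.clip((o-10)*1.6,0,255).astype(np.uint8); save(o,'s8.png',None,4.2)"
```

```text
t 6.5 bay [-0.1378 -0.0747] z 0.0101 yang 78.59 F [-0.5 -0.3  0.3] gap 0.085 zax [-0.001  0.    -1.   ]
```

View pics/s8.png

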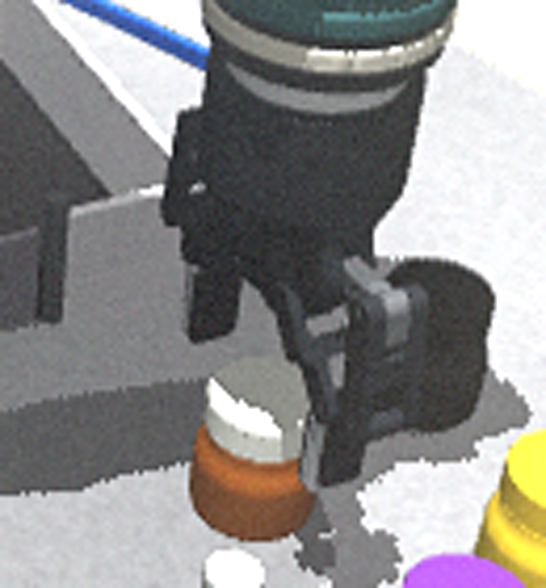

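>>> servo_tool:
  steps:
    - [[0, 0, 0.03], [0, 0, 0], 85]
    - [[0, 0, 0], [0, 0, 0], 85]
    - [[0, 0, 0], [0, 0, 0], 70]
    - [[0, 0, 0], [0, 0, 0], 60]
    - [[0, 0, 0], [0, 0, 0], 50]
    - [[0, 0, 0], [0, 0, 0], 45]
    - [[0, 0, 0], [0, 0, 0], 45]
  grip_force: 20

```text
t: 7.25
eef_pos: [0.6047, -0.1528, 0.0045]
eef_rot: [0.312, 3.126, -0.0]
force: [-1.3, -0.3, 2.5]
finger_gap: 0.046
```

```bash
python3 -c "
from m import *
st(); im=read_camera('side')
o=im[150:290,340:470].astype(float)
o=np.clip((o-10)*1.6,0,255).astype(np.uint8); save(o,'s9.png',None,4.2)"
```

```text
t 7.25 bay [-0.1379 -0.075 ] z 0.0045 yang 78.59 F [-1.3 -0.3  2.5] gap 0.046 zax [ 0. -0. -1.]
```

View pics/s9.png

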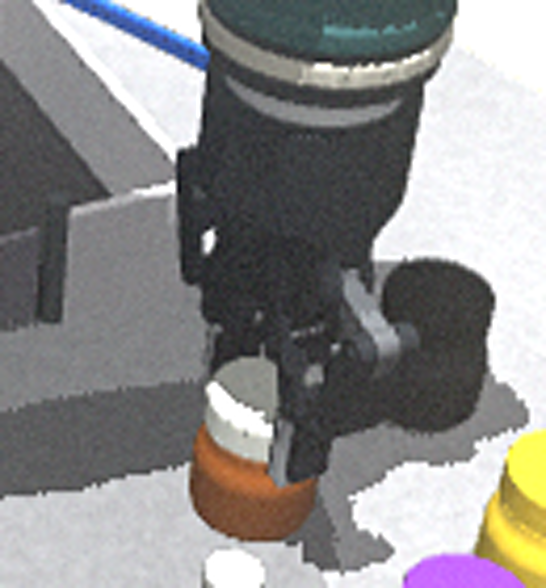

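>>> servo_tool:
  steps:
    - [[0.01, 0.005, 0.002], [0, 0, 0], 45]
    - [[0.03, 0.015, 0], [0, 0, 0], 45]
    - [[0.05, 0.025, 0], [0, 0, 0], 45]
    - [[0.05, 0.025, 0], [0, 0, 0], 45]
    - [[0.05, 0.025, 0], [0, 0, 0], 45]
    - [[0.05, 0.025, 0], [0, 0, 0], 45]
    - [[0.05, 0.025, 0], [0, 0, 0], 45]
    - [[0.04, 0.02, 0], [0, 0, 0], 45]
    - [[0.02, 0.01, 0], [0, 0, 0], 45]
    - [[0.01, 0.005, 0], [0, 0, 0], 45]
    - [[0, 0, 0], [0, 0, 0], 45]

```text
t: 8.4
eef_pos: [0.5414, -0.1031, 0.0044]
eef_rot: [0.312, 3.125, -0.001]
force: [2.8, -1.5, 7.2]
finger_gap: 0.0459
```

```bash
python3 -c "
from m import *
st(); im=read_camera('side')
o=im[120:340,280:480].astype(float)
o=np.clip((o-10)*1.4,0,255).astype(np.uint8); save(o,'s10.png',None,2.7)
for r in cut_out('side','jar')[:3]: print(r['confidence'],r['pixel'])"
```

```text
t 8.4 bay [-0.1017 -0.0032] z 0.0044 yang 78.6 F [ 2.8 -1.5  7.2] gap 0.0459 zax [ 0.001 -0.001 -1.   ]
0.98 [443.7, 230.5]
0.92 [449.7, 304.7]
0.84 [348.7, 257.5]
```

View pics/s10.png

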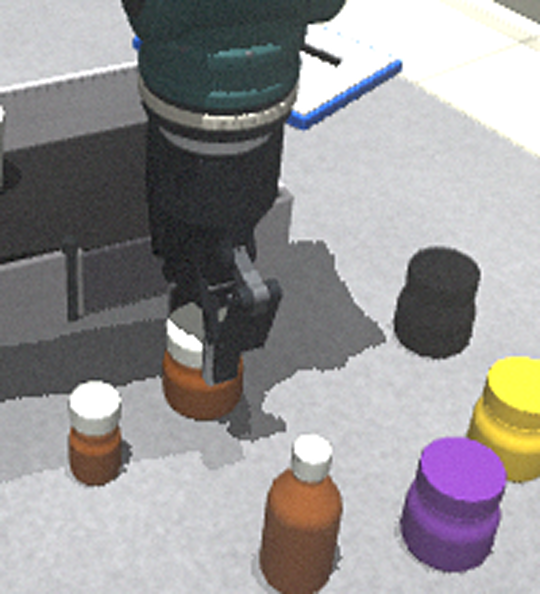

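>>> servo_tool:
  steps:
    - [[-0.005, 0.02, 0], [0, 0, 0], 45]
    - [[-0.005, 0.04, 0], [0, 0, 0], 45]
    - [[0, 0.05, 0], [0, 0, 0], 45]
    - [[0, 0.05, 0], [0, 0, 0], 45]
    - [[0, 0.05, 0], [0, 0, 0], 45]
    - [[0, 0.05, 0], [0, 0, 0], 45]
    - [[0, 0.05, 0], [0, 0, 0], 45]
    - [[0, 0.05, 0], [0, 0, 0], 45]
    - [[0, 0.05, 0], [0, 0, 0], 45]
    - [[0, 0.05, 0], [0, 0, 0], 45]
    - [[0, 0.05, 0], [0, 0, 0], 45]
    - [[0, 0.04, 0], [0, 0, 0], 45]
    - [[0, 0.02, 0], [0, 0, 0], 45]
    - [[0, 0, 0], [0, 0, 0], 45]

```text
t: 9.9
eef_pos: [0.5654, 0.0087, 0.004]
eef_rot: [-0.312, -3.126, 0.001]
force: [1.2, -2.1, 7.4]
finger_gap: 0.0461
```

```bash
python3 -c "
from m import *
st(); im=read_camera('side')
o=im[100:300,220:420].astype(float)
o=np.clip((o-10)*1.4,0,255).astype(np.uint8); save(o,'s11.png',None,2.9)"
```

```text
t 9.9 bay [ 0.0126 -0.0046] z 0.004 yang 78.62 F [ 1.2 -2.1  7.4] gap 0.0461 zax [-0. -0. -1.]
```

View pics/s11.png

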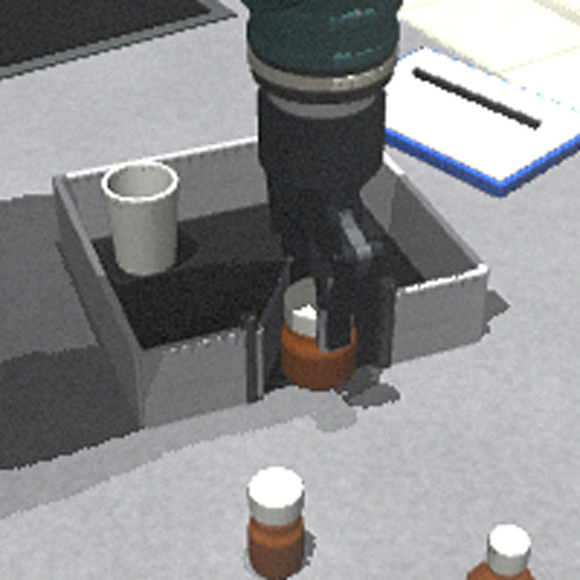

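>>> servo_tool:
  steps:
    - [[0, 0.02, 0], [0, 0, 0], 45]
    - [[0, 0.04, 0], [0, 0, 0], 45]
    - [[0, 0.05, 0], [0, 0, 0], 45]
    - [[0, 0.05, 0], [0, 0, 0], 45]
    - [[0, 0.05, 0], [0, 0, 0], 45]
    - [[0, 0.05, 0], [0, 0, 0], 45]
    - [[0, 0.05, 0], [0, 0, 0], 45]
    - [[-0.005, 0.05, 0], [0, 0, 0], 45]
    - [[-0.005, 0.05, 0], [0, 0, 0], 45]
    - [[-0.005, 0.05, 0], [0, 0, 0], 45]
    - [[-0.005, 0.05, 0], [0, 0, 0], 45]
    - [[0, 0.04, 0], [0, 0, 0], 45]
    - [[0, 0.02, 0], [0, 0, 0], 45]
    - [[0, 0, 0], [0, 0, 0], 45]
    - [[0, 0, 0], [0, 0, 0], 45]

```text
t: 11.45
eef_pos: [0.5917, 0.1196, 0.004]
eef_rot: [-0.312, -3.126, -0.0]
force: [0.8, -0.4, 7.9]
finger_gap: 0.046
```

```bash
python3 -c "
from m import *
st(); im=read_camera('side')
o=im[100:300,220:420].astype(float)
o=np.clip((o-10)*1.4,0,255).astype(np.uint8); save(o,'s12.png',None,2.9)"
```

```text
t 11.45 bay [ 0.1266 -0.0085] z 0.004 yang 78.61 F [ 0.8 -0.4  7.9] gap 0.046 zax [-0.  0. -1.]
```

View pics/s12.png

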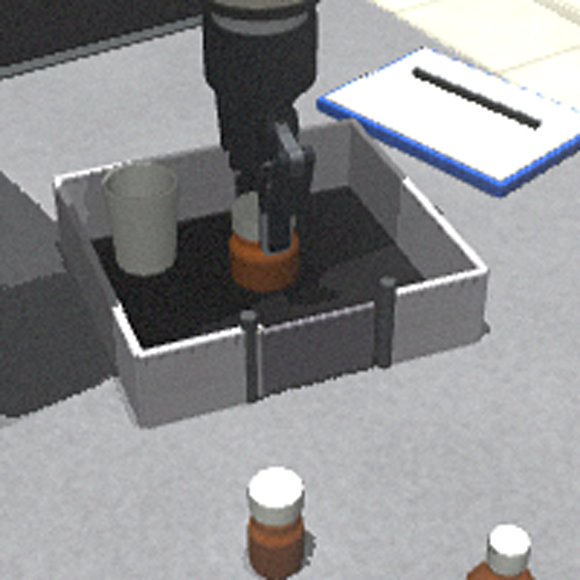

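>>> servo_tool:
  steps:
    - [[0, 0, 0], [0, 0, 0], 55]
    - [[0, 0, 0], [0, 0, 0], 62]
    - [[0, 0, 0], [0, 0, 0], 66]
    - [[0, 0, 0], [0, 0, 0], 66]
    - [[0, 0, -0.03], [0, 0, 0], 66]
    - [[0, 0, -0.08], [0, 0, 0], 66]
    - [[0, 0, -0.15], [0, 0, 0], 66]
    - [[0, 0, -0.2], [0, 0, 0], 66]
    - [[0, 0, -0.2], [0, 0, 0], 66]
    - [[0, 0, -0.15], [0, 0, 0], 66]
    - [[0, 0, 0], [0, 0, 0], 66]
    - [[0, 0, 0], [0, 0, 0], 66]

```text
t: 12.7
eef_pos: [0.5923, 0.1191, 0.1664]
eef_rot: [0.312, 3.125, 0.0]
force: [-0.3, 0.1, -1.4]
finger_gap: 0.0657
```

```bash
python3 -c "
from m import *
st(); im=read_camera('side')
o=im[100:350,220:510].astype(float)
o=np.clip((o-10)*1.4,0,255).astype(np.uint8); save(o,'s13.png',None,2.3)
w=im[150:200,295:330].min(2)
t=read_camera('top'); save(t,'t13.png',(200,480,120,300),2.8)"
```

```text
t 12.7 bay [ 0.1262 -0.0092] z 0.1664 yang 78.59 F [-0.3  0.1 -1.4] gap 0.0657 zax [ 0.001  0.    -1.   ]
```

View pics/s13.png

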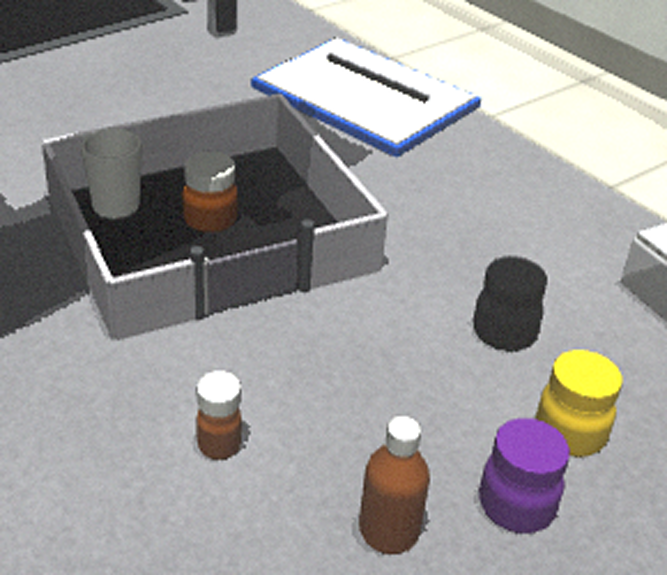

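View pics/t13.png

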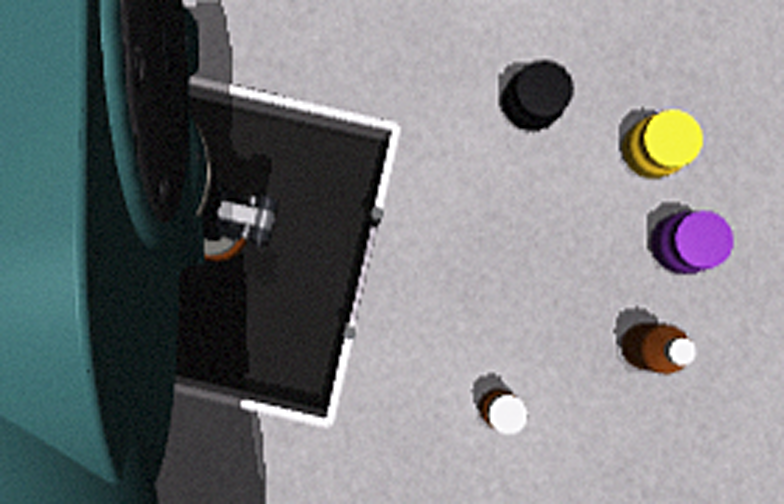

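```bash
python3 -c "
from m import *
read_camera('side')
for q in('jar','beaker','gate','tall_bottle','narrow_jar'):
  for r in cut_out('side',q)[:4]:
    ys,xs=np.where(r['region']);print(q,round(r['confidence'],2),np.round(r['pixel']),xs.min(),xs.max(),ys.min(),ys.max())
print(tob(px2w('side',(220+210/2.3,100+172/2.3),.06)))
print(hand_in())"
```

```text
jar 0.96 [443. 231.] 426 457 212 251
jar 0.9 [311. 181.] 299 323 166 200
jar 0.64 [331. 219.] 308 349 204 235
jar 0.6 [448. 303.] 428 467 282 331
beaker 0.89 [267. 173.] 255 281 156 194
beaker 0.59 [328. 219.] 308 349 204 234
gate 0.74 [329. 221.] 308 349 204 235
tall_bottle 0.65 [395. 315.] 376 406 282 340
narrow_jar 0.6 [314. 276.] 306 325 261 298
[ 0.111  -0.0066]
the job is handed in; nothing more can be done
None
```

The wide brown jar is now inside the bay, standing upright, with the gate shut behind it. I gripped it by the cap, slid it along the bench in line with the gateway and pushed it in through the gate. I then let go, raised the arm clear and handed in after about 13 s.

**Last checks:**
- **Jar:** a rough read of the side picture puts it about 111 mm inside the gateway. The arm let go at 126 mm, so the two disagree by about 15 mm, but both are past the 100 mm needed.
- **Gate:** the leaf covers the same area in the side picture as at the start (within 1 pixel), so it is shut.
- **Bystanders:** the tall bottle, narrow jar and beaker showed no movement beyond 1–2 pixels. The black, yellow and purple look-alikes look untouched.
- **Lifting:** while sliding, the measured force showed the gripper pressing lightly down on the jar (7–8 N), so it was not being lifted. I did not check the moment of letting go on its own.

**Did not agree:** the fingertips looked about 22–25 mm higher in the camera pictures than the reported tool position implied. I came down in small steps and checked each one. Because of this, the fingers closed on the 46 mm cap instead of the 52 mm body. I did not find the cause.

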